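# Open the double-latched mixer mill and weigh its jar

### The job

Turn the mill's latch fully aside, lift the lid a little until the hidden safety catch holds it, then let go and push the catch block fully in. Take the lid again, swing it fully open and leave it open. Lift the steel jar out of the chamber and set it down gently, upright, in the middle of the balance's pan, without tipping it or disturbing the other things on the bench.

Things in the scene. Friction and masses are not known exactly. Their poses are not given: they have to be found in the camera images.
- mill: White mixer mill, fixed. Origin: underside centre of its lid section; x runs to its motor end, y towards the lid's hinge, z up. In this mill frame, mm: lid section x -110..110, y -90..110, rim 110 high; motor end x 110..210, 125 high; chamber under the lid open inside x -70..98, y -45..88, floor 30 high. The lid's free edge is at y = -90; latch and catch block stand outside it.
- lid_hinge (a point): Middle of the lid's hinge line, fixed on the mill at (0, 90, 110); the line runs along the mill's x. This frame is parallel to the mill's.
- lid (a joint): Lid angle, rad: 0 shut, 1.75 at its open stop (free edge up and over to mill +y). Plate 220 x 180 x 14, 0.6 kg, underside in the hinge plane. Stiff hinge: stays where left; 4 to 12 N at the edge moves it. Once unlatched it rises to about 0.28, where the catch's hook holds it until the catch is pushed in. A hook leg hangs 70 below it at mill x -79..-91, 146 to 168 from the hinge.
- lid_fin (a point): Middle of the top edge of the black grip fin standing on the lid: 60 long (along mill x), 12 thick, 30 high, 165 from the hinge line, its middle at mill x 10. Pinch it across its thickness for the first lift. Its axes turn with the lid, z is the lid's normal. Too flat to let the lid turn far in a grip: later raise the lid from beneath its free edge, fingers tilted inwards.
- lid_edge (a point): Middle of the lower corner of the lid's free edge, 180 from the hinge line; axes turn with the lid.
- latch (a joint): Turn latch angle in rad: 0 shut (handle points out to mill -y, its short tongue lies over the lid), 1.45 fully turned (handle points to mill +x, along the free edge); the tongue is clear of the lid from 1.2 on. It turns counter-clockwise seen from above, with about 2 N at the handle, and stays where it is left.
- latch_pivot (a point): Pivot of the latch, on its top at mill (60, -110, 135); frame parallel to the mill's.
- latch_handle (a point): Top of the latch handle, 55 out from the pivot axis. A level steel bar 14 wide, 20 high (top 137, underside 117 above the bench), from 5 to 75 out from the pivot. Axes turn with it; -y points outwards along it.
- catch (a joint): Safety catch travel in m: 0 holding, 0.025 pushed fully in (towards mill +y, under the raised lid's edge). Friction 3 N, stays where it is left. While the lid is down (below about 0.13 rad) the lid's edge blocks it. The lid is free from about 0.020 on.
- catch_block (a point): Middle of the outer top edge of the black catch block outside the free edge, at mill (-75, -119, 130) when out. The block is 60 (mill x) x 26 x 48 high, its top 130 above the bench; push its outer face (facing mill -y) towards mill +y.
- jar: The closed steel jar in the mill's chamber, a cylinder 56 diameter, 70 high, 0.3 to 0.5 kg. Origin: centre of its underside; z is its axis.
- balance: White bench balance, fixed, 200 x 170, the pan is the round steel plate 130 diameter on top. Origin: centre of its underside, 20 mm in its -x from under the pan's centre.
- pan (a point): Centre of the pan's top face, 64 above the bench.
- bottle_tall: Bystander: white plastic bottle, 60 diameter, 150 high; origin under its centre.
- beaker: Bystander: glass beaker, 70 diameter, 90 high; origin under its centre.
- tub: Bystander: white screw-cap tub, 80 diameter, 90 high; origin under its centre.
- small_jar: Bystander: small steel jar, 40 diameter, 45 high, standing on the bench; not the one to weigh.
- brush: Bystander: brush 170 long lying on the bench.
- dish: Bystander: aluminium dish 100 x 80 x 20.

How it is judged (in metres and radians):
On the way, in this order (a step that is already met when the one before it is completed fails the run):
1. the latch is turned aside, the lid still down (value of joint latch above 1.2 rad and value of joint lid below 0.06 rad), for 0.1 s.
2. the lid is lifted a little, held by the safety catch (which is still out) (value of joint lid between 0.13 and 0.4 rad and value of joint catch below 0.008 m), for 0.2 s.
3. the catch is pushed in, the lid still only slightly raised (value of joint catch above 0.021 m and value of joint lid below 0.5 rad), for 0.1 s.
4. the lid is swung fully open, the jar still in the chamber (value of joint lid above 1.5 rad and z of jar in the frame of mill below 0.05 m), for 0.2 s.
At the end, for the whole second after the job is handed in: The lid stands open (over 1.5 rad), the latch turned aside (over 1.15 rad), the catch in (over 20 mm); the jar stands still and upright (within 0.08 rad) on the pan, its axis within 30 mm of the pan's centre (value of joint lid above 1.5 rad and value of joint latch above 1.15 rad and value of joint catch above 0.02 m and horizontal distance between jar and pan below 0.03 m and z of jar in the frame of pan between -0.004 and 0.004 m and angle between jar's own z axis and vertical below 0.08 rad and linear speed of jar below 0.02 m/s); the robot touches nothing.
It fails at once if the jar is tipped more than 35 degrees (angle between jar's own z axis and vertical above 0.61 rad).
It fails at once if the jar is let fall (moving over 0.4 m/s with no finger on it) (linear speed of jar above 0.4 m/s and contact force between jar and the fingers below 0.3 N).
It fails at once if a bystander is pushed more than 40 mm (distance of any of bottle_tall, beaker, tub, small_jar, brush, dish from where it was at the start of the episode above 0.04 m).
It also fails if it takes over 70 s, if anything falls off the work surface, if the arm or the gripper's body presses on something with over 40 N, if the wrist force passes 120 N, or if a joint passes its speed limit or range.

### The arm

A 6-joint arm with a two-finger parallel gripper is mounted at the origin on the work surface. World frame = base frame: x ahead of the robot, y to its left, z up, the work surface at z = 0. Lengths are in mm, angles in rad, forces in N, time in s.
With the tool pointing down it reaches from about 275 to 750 mm from the base axis. Payload 10.2 kg.
Tool frame: the origin (TCP) lies at the very end of the fingers, on their centre line; the grasp point (between the pads) lies 19 mm behind it; z points along the fingers, y is the line along which they close (so a half turn about z gives the same grasp; the last joint's range is limited). The gripper opens to 85 mm and grips with 20 to 120 N. Pads are 22 mm wide; open, the fingers measure 114 mm over their backs; the gripper's body (76 mm by 85 mm) begins 54 mm behind the grasp point. The pads swing forward as they close: fully open they stand 13 mm farther back than shut.
Start: joints at [0.964, 0.313, 1.498, -0, 1.331, -0.223], TCP at [196.597, 486.807, 231.294] pointing down, gripper open.
Joint ranges: [-2.94, 2.94], [-0.97, 2.17], [0.19, 2.56], [-1.23, 4.37], [0.02, 3.11], [-2.88, 2.88]. Speed limits (rad/s): [2.39, 2.39, 3.01, 3.14, 3.14, 3.14].

### API

Orientations are given as a unit quaternion [w, x, y, z].
In Python, from rig import ctrl gives the robot as it stands.
- The arm moves only by the tool step_arm, never from a script. Its argument "increments" is a list of rows, each a list of 3 entries, a list of its own where there are three numbers: the shift along the tool's x, y, z in cm, then the turn, a rotation vector about the tool's x, y, z in degrees, then the opening in per cent of the stroke, from 0 (shut) to 100 (fully open). A call has 1 to 8 rows; each row is the pose to reach, as a shift and turn from the pose commanded when the call began, along the tool's axes at that moment; what a row does not reach only later rows make up. A row lasts 1/8 s, in which the tool goes at most 62.5 mm and 10.7 degrees, less where a joint would pass 70% of its speed; a pose out of reach is approached as far as the arm can. A call with a gripper value outside its range is refused whole. The fingers move at their own pace and stop on an object; "squeeze" is the grip in N (left out, the last holds). Time passes only in rows, so rows that repeat a pose let the fingers close. It gives the time, the measured TCP pose, the force, the opening and the grip force at its end, in the units of the state.
- ctrl.sense(): the state, without advancing time (a new reading comes with each control period).
- ctrl.capture(name): name is "side" or "top"; returns a dict with "img" (480x640x3 uint8, red, green, blue), "fx", "fy", "cx", "cy" (pixels), "extrinsics" (4x4, takes a point from camera to world coordinates). Camera axes: x right, y down, z forward; pixel columns grow to the right and rows downward; lengths in mm; the calibration is good to about 2 mm. A picture is of the moment at which its call begins. There is no depth.
- ctrl.finish_job(): hands the job in; it is judged then, once.
The state is a dict: "time_s": time; "joints": joint angles; "dq": joint speeds; "tau": joint torques, N m; "eef_pos": TCP position; "ee_rot": TCP orientation; "force": force on the tool from outside, world axes, zero at the start; "wrist_torque": the same for the moment, N m; "grip_width": opening from 0.0 (shut) to 1.0 (fully open); "grip_force": force on a finger pad.
Only numpy, scipy, OpenCV 4.12 (cv2) and the standard library are available. Lean on these libraries where they do the work, as an engineer would, in place of code of your own. Each camera call takes 0.05 s, during which the arm holds its last target. There are 200 camera calls.

## Working session

There is one attempt and no reset: what is moved stays moved. The work goes in short steps, Python scripts to look and compute and a tool call to move; the robot and the scene stay as the last step left them, time stands still between calls to the robot, and variables do not carry over. Pictures are saved under pics/ and viewed, at most 10 in all, crops included, and the job is handed in when it is done.

Besides the shell and the picture viewer there is one more tool, called as name(argument=value, ...) on one line, values as JSON. step_arm: Moves the arm, as the interface text tells. Its arguments: {"type":"object","properties":{"increments":{"type":"array"},"squeeze":{"type":"number"}},"required":["increments"]}

```bash
ls; mkdir -p pics
python3 - <<'E'
from rig import ctrl
import cv2,json
for n in("top","side"):
    c=ctrl.capture(n); cv2.imwrite(f"pics/{n}0.png",c["img"][:,:,::-1]); print(n,c["fx"],c["fy"],c["cx"],c["cy"],c["extrinsics"])
print(ctrl.sense())
E
```

```text
pics
top 478.33109904549616 478.33109904549616 314.9084812286083 241.09180129789345 [[ 2.52683269e-02 -9.83193345e-01  1.80810281e-01  3.54564267e+02]
 [-9.99680630e-01 -2.47816414e-02  4.95055947e-03 -3.11685828e+01]
 [-3.86581577e-04 -1.80877628e-01 -9.83505533e-01  1.34377063e+03]
 [ 0.00000000e+00  0.00000000e+00  0.00000000e+00  1.00000000e+00]]
side 572.2349941315034 572.2349941315034 322.54365752072636 237.03808069207818 [[-9.74676899e-01 -1.39946372e-01  1.74413177e-01  3.04614076e+02]
 [-2.23459770e-01  6.38871365e-01 -7.36144762e-01  1.10238879e+03]
 [-8.40679582e-03 -7.56477622e-01 -6.53965545e-01  1.11020393e+03]
 [ 0.00000000e+00  0.00000000e+00  0.00000000e+00  1.00000000e+00]]
{'time_s': 0.1, 'joints': array([ 9.63602674e-01,  3.13411950e-01,  1.49834557e+00, -4.53781253e-06,
        1.33100452e+00, -2.23393127e-01]), 'dq': array([-0.00018963, -0.00214903, -0.00193422, -0.00117448,  0.0015006 ,
       -0.00063956]), 'tau': array([ 7.61763022e-04, -4.12904263e+01, -2.60144305e+01, -2.33014698e-04,
        2.96881029e-03,  3.72460249e-05]), 'eef_pos': array([196.46224457, 486.61235694, 230.78899487]), 'ee_rot': array([-2.33882790e-04,  1.90724056e-01,  9.81643516e-01, -5.35881653e-04]), 'force': array([ 1.21231203, -0.39199945,  0.2997138 ]), 'wrist_torque': array([-0.05140934,  0.01539067,  0.02077854]), 'grip_force': 0.0, 'grip_width': 1.0011037045887048}
```

View pics/top0.png

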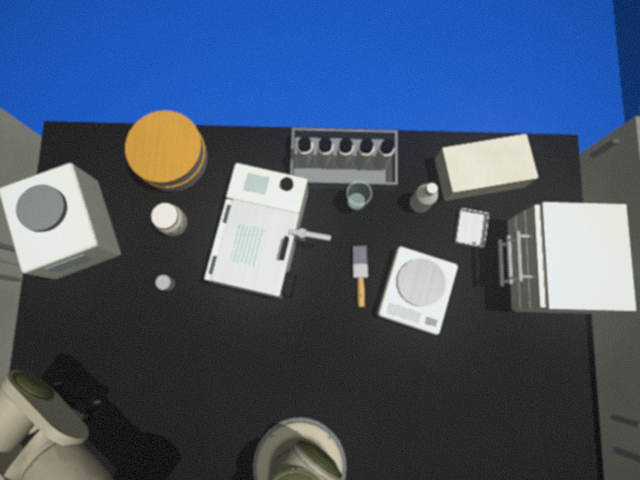

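View pics/side0.png

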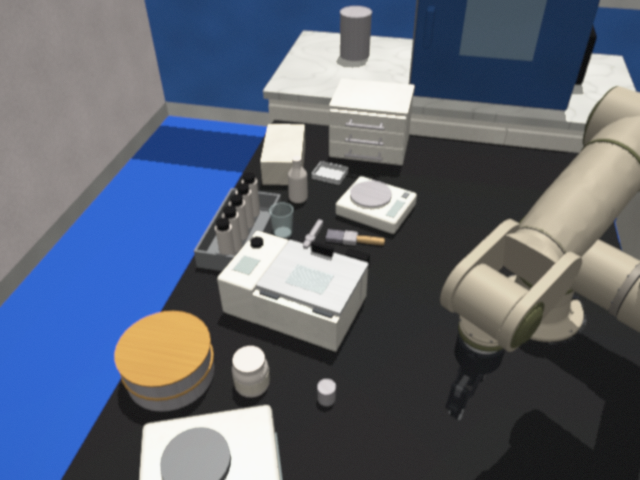

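The top view shows the mill at (255,235) with its motor end up at (270,180), the latch handle at (315,236) and the catch block at (288,285). The balance pan is at (420,282). In the side view the mill is at (290,290). I'll zoom in for the corners.

```bash
cat > h.py <<'E'
import numpy as np,cv2
from rig import ctrl
def ray(c,u,v):
    E=np.array(c["extrinsics"]);d=E[:3,:3]@np.array([(u-c["cx"])/c["fx"],(v-c["cy"])/c["fy"],1]);return E[:3,3],d
def onz(c,u,v,z):
    o,d=ray(c,u,v);return (o+d*(z-o[2])/d[2])[:2]
def proj(c,p):
    E=np.array(c["extrinsics"]);q=E[:3,:3].T@(np.array(p)-E[:3,3]);return np.array([c["fx"]*q[0]/q[2]+c["cx"],c["fy"]*q[1]/q[2]+c["cy"]])
def crop(c,u0,v0,w,h,s,name):
    i=c["img"][v0:v0+h,u0:u0+w,::-1];i=cv2.resize(i,None,fx=s,fy=s,interpolation=cv2.INTER_CUBIC);cv2.imwrite("pics/"+name,i)
E
python3 - <<'E'
from h import *
c=ctrl.capture("top");a=c["img"][155:305,195:340,::-1]
s=ctrl.capture("side");b=s["img"][225:350,210:385,::-1]
a=cv2.resize(a,None,fx=4,fy=4,interpolation=cv2.INTER_CUBIC);cv2.imwrite("pics/a.png",a)
g=c["img"].max(2)
# white blobs
m=((g>150)&(c["img"].min(2)>130)).astype(np.uint8)
n,l,st,ce=cv2.connectedComponentsWithStats(m)
for i in range(1,n):
    if st[i,4]>60:
        ct=cv2.findContours((l==i).astype(np.uint8),0,2)[0][0]
        print(st[i],cv2.minAreaRect(ct))
E
```

```text
[ 443  134   95   58 3985] ((489.85137939453125, 162.60809326171875), (46.19611358642578, 89.26866149902344), 80.53767395019531)
[302 139  15  15  72] ((310.3773193359375, 147.55950927734375), (7.865268707275391, 18.84006118774414), 37.5685920715332)
[323 140  16  15  75] ((331.7323303222656, 147.9479522705078), (7.6823554039001465, 19.02297592163086), 37.5685920715332)
[341 141  19  14  72] ((351.4223937988281, 148.68101501464844), (8.397249221801758, 21.492259979248047), 49.76364517211914)
[362 141  19  15  73] ((372.1118469238281, 148.70448303222656), (7.404558181762695, 22.04410171508789), 47.29060745239258)
[   0  163   98  110 5319] ((46.711891174316406, 217.59133911132812), (91.2078857421875, 82.00108337402344), 72.4075698852539)
[ 205  163  180  133 9963] ((295.1285400390625, 225.29736328125), (153.50819396972656, 145.5802459716797), 13.091893196105957)
[423 183  15  21 194] ((430.9412536621094, 193.23532104492188), (12.126781463623047, 21.3431339263916), 14.03624439239502)
[349 194  15  14 143] ((355.82354736328125, 200.7941436767578), (12.611852645874023, 13.824529647827148
[... 649 characters left out ...]
8 242   5  35  94] ((509.90826416015625, 258.9814147949219), (34.10115432739258, 3.0877208709716797), 87.39744567871094)
[ 379  247   79   87 4597] ((418.48736572265625, 289.9961242675781), (63.94272232055664, 73.77188873291016), 16.990825653076172)
[353 263  15  15 196] ((360.0, 270.0), (14.0, 14.0), 90.0)
[156 276  14  13 151] ((162.5, 282.0), (12.0, 13.0), 90.0)
[   0  383   71   85 1854] ((21.661855697631836, 430.18780517578125), (85.033935546875, 52.982295989990234), 41.93351364135742)
[287 423  56  49 768] ((320.6951904296875, 440.7034912109375), (71.69879150390625, 19.905941009521484), 40.3331413269043)
[306 460  28  20 122] ((317.9999694824219, 471.5), (33.0, 6.0), 36.86989974975586)
```

View pics/a.png

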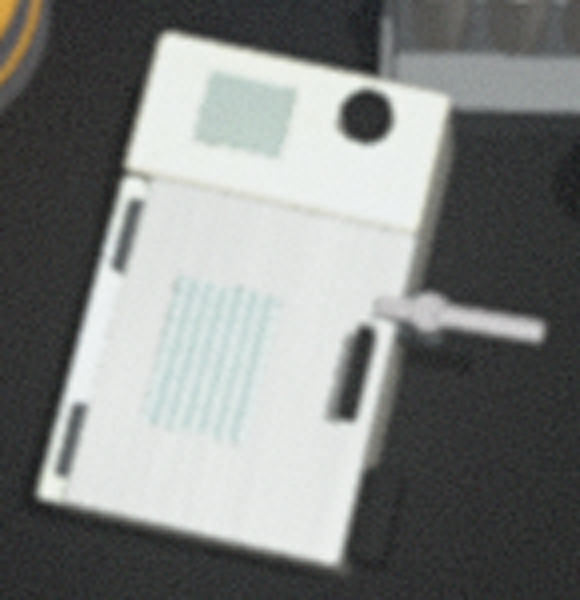

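The crop shows the mill's top corners at (160,33), (452,97), (345,568) and (40,497). The pivot is at (430,312), the handle tip at (545,330), and the fin at (350,375). The black catch block is at (380,525).

```bash
cat >> h.py <<'E'
try: MX,MY,MA=np.load("mill.npy")
except Exception: pass
def mill(p):
    p=np.array(p,float);c_,s_=np.cos(MA),np.sin(MA);return np.array([MX+c_*p[0]-s_*p[1],MY+s_*p[0]+c_*p[1],p[2]])
E
python3 - <<'E'
from h import *
from scipy.optimize import least_squares as L
c=ctrl.capture("top")
P=[((160,33),(210,110,125)),((452,97),(210,-90,125)),((415,235),(110,-90,125)),((345,568),(-110,-90,124)),((40,497),(-110,110,110)),((430,312),(60,-110,135))]
W=np.array([onz(c,(u+.5)/4-.5+195,(v+.5)/4-.5+155,p[2]) for (u,v),p in P]);M=np.array([p[:2] for _,p in P],float)
def f(q):
    R=np.array([[np.cos(q[2]),-np.sin(q[2])],[np.sin(q[2]),np.cos(q[2])]]);return ((M@R.T+q[:2])-W).ravel()
r=L(f,[450,100,-.2]);print(r.x,r.fun.reshape(-1,2).round(1));np.save("mill.npy",r.x)
print("handle tip",onz(c,(545.5)/4-.5+195,330.5/4-.5+155,137))
# pan: gray disc; hough on crop
g=cv2.cvtColor(c["img"],cv2.COLOR_RGB2GRAY)
roi=cv2.resize(g[240:340,370:465],None,fx=4,fy=4,interpolation=cv2.INTER_CUBIC)
ci=cv2.HoughCircles(cv2.GaussianBlur(roi,(5,5),1),cv2.HOUGH_GRADIENT,1,200,param1=60,param2=20,minRadius=75,maxRadius=120)
print(ci)
for u,v,rr in ci[0]:
    U,V=(u+.5)/4-.5+370,(v+.5)/4-.5+240;print(onz(c,U,V,64),onz(c,U+rr/4,V,64))
print("balance base box", [onz(c,*p,60).round() for p in cv2.boxPoints(((418.49,290.0),(63.9,73.8),16.99))])
for n,p in dict(tall=(430,184,150),beaker=(358,186,90),tub=(166,214,90),small=(163,281,45)).items(): print(n,onz(c,*p[:2],p[2]).round())
s=ctrl.capture("side")
import importlib,h;importlib.reload(h)
for n,p in dict(piv=(60,-110,135),c1=(210,110,125),c2=(-110,-90,124),fin=(10,-75,154),cat=(-75,-119,130)).items():
    print(n,h.mill(p).round(),h.proj(c,h.mill(p)).round(1),h.proj(s,h.mill(p)).round(1))
U=s["img"][225:350,210:410,::-1];cv2.imwrite("pics/b.png",cv2.resize(U,None,fx=4,fy=4,interpolation=cv2.INTER_CUBIC))
E
```

```text
[ 5.59496334e+02  1.27543160e+02 -1.93602199e-01] [[ 1.1  0.4]
 [ 2.3  0.3]
 [-1.2 -2.1]
 [ 0.9  2.7]
 [-2.2 -0.9]
 [-0.9 -0.4]]
handle tip [587.81237651 -65.83850616]
[[[190.5 164.5  87.9]]]
[ 488.74677565 -301.57154938] [ 490.23209273 -360.42415382]
balance base box [array([ 393., -195.]), array([ 584., -253.]), array([ 537., -418.]), array([ 348., -356.])]
tall [ 732. -320.]
beaker [ 740. -138.]
tub [649. 378.]
small [473. 386.]
piv [597.   8. 135.] [302.3 233. ] [310.1 236.1]
c1 [787. 195. 125.] [234.5 162.5] [216.4 277.3]
c2 [434.  60. 124.] [279.8 296.2] [368.3 261.8]
fin [555.  52. 154.] [284.1 247.5] [322.1 243.9]
cat [463.  25. 130.] [294. 285.] [359.6 249.2]
```

View pics/b.png

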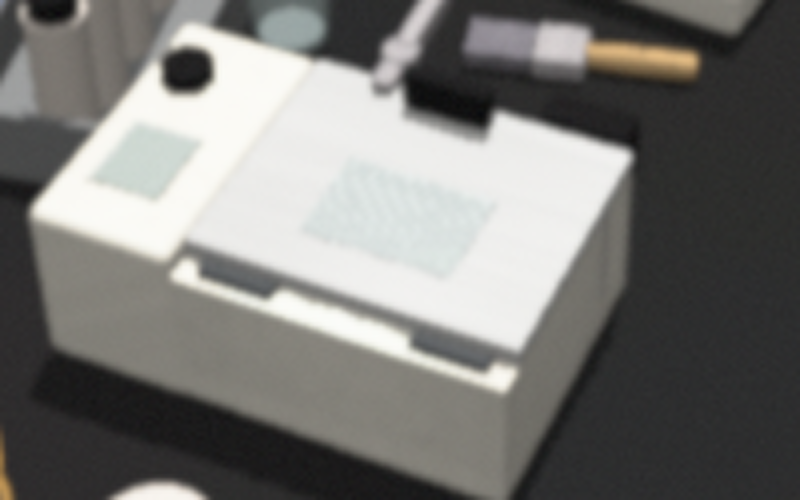

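```bash
cat >> h.py <<'E'
from scipy.spatial.transform import Rotation as Ro
def RM(): return Ro.from_euler("z",MA).as_matrix()
DOWN=np.array([[-1,0,0],[0,1,0],[0,0,-1.]])   # tool in mill frame
def tilt(deg): # fingers lean: tool z turns from down towards mill +y
    return Ro.from_euler("x",deg,degrees=True).as_matrix()@DOWN
def inc(pts,world=False):
    """pts: (p, R in mill frame or None[,R world])"""
    s=ctrl.sense();q=np.array(s["ee_rot"]);R0=Ro.from_quat([q[1],q[2],q[3],q[0]]).as_matrix();p0=np.array(s["eef_pos"])
    m=RM().T@(p0-[MX,MY,0]);print("t",s["time_s"],"TCP world",p0.round(1),"mill",m.round(1),"F",np.round(s["force"],1),"grip",s["grip_width"],s["grip_force"])
    for p,R in pts:
        Rd=R0 if R is None else RM()@R
        P=np.array(p) if world else mill(p)
        print("%-28s"%np.round(p,1),(R0.T@(P-p0)/10).round(2).tolist(),Ro.from_matrix(R0.T@Rd).as_rotvec(degrees=True).round(1).tolist())
E
python3 - <<'E'
from h import *
inc([((27,-165,230),DOWN),((27,-165,115),DOWN)])
for th in np.arange(0,1.5,.2):
    r=55;d=7+11*np.cos(th)+15*np.sin(th);print(round(th,1),60+r*np.sin(th)-d*np.cos(th),-110-r*np.cos(th)-d*np.sin(th))
E
```

```text
t 0.3 TCP world [196.6 486.7 231.1] mill [-425.3  282.7  231.1] F [ 0.7  1.  -0.1] grip 1.0034766553751775 0.0
[  27 -165  230]             [-52.87, -35.41, 0.12] [-0.0, -0.0, -10.9]
[  27 -165  115]             [-52.88, -35.4, 11.62] [-0.0, -0.0, -10.9]
0.0 42.0 -165.0
0.2 50.579874114508925 -168.02819052450965
0.4 60.25852428579975 -169.60444124616285
0.6 70.79472593798332 -169.25448794804223
0.8 81.74143338388939 -166.5570128843787
1.0 92.46786492317399 -161.2291608380478
1.2 102.21533702820395 -153.1994504575783
1.4 110.17977689657198 -142.6554433503049
```

step_arm(increments=[[[-52.9,-35.4,0],[0,0,-10.9],0],[[-52.9,-35.4,0],[0,0,-10.9],0],[[-52.9,-35.4,0],[0,0,-10.9],0],[[-52.9,-35.4,0],[0,0,-10.9],0],[[-52.9,-35.4,0],[0,0,-10.9],0],[[-52.9,-35.4,0],[0,0,-10.9],0],[[-52.9,-35.4,0],[0,0,-10.9],0],[[-52.9,-35.4,0],[0,0,-10.9],0]])

```text
time_s: 1.3
eef_pos: [475.1, 76.9, 231.5]
ee_rot: [0.0, 0.097, 0.995, 0.0]
force: [0.6, 1.1, -0.2]
grip_width: 0.0
grip_force: 0.0
```

Run:
```python
from h import *
inc([((27,-165,230),DOWN),((27,-165,115),DOWN)])
```

```text
t 1.3 TCP world [475.1  76.9 231.5] mill [-73.1 -66.  231.5] F [ 0.6  1.1 -0.2] grip 0.00027629031694360553 0.0
[  27 -165  230]             [-10.01, -9.9, 0.15] [0.0, 0.0, -0.0]
[  27 -165  115]             [-10.01, -9.9, 11.65] [0.0, 0.0, -0.0]
```

step_arm(increments=[[[-10,-9.9,0],[0,0,0],0],[[-10,-9.9,0],[0,0,0],0],[[-10,-9.9,0],[0,0,0],0],[[-10,-9.9,5],[0,0,0],0],[[-10,-9.9,10],[0,0,0],0],[[-10,-9.9,11.6],[0,0,0],0],[[-10,-9.9,11.6],[0,0,0],0]])

```text
time_s: 2.17
eef_pos: [553.4, -37.2, 115.7]
ee_rot: [-0.0, 0.096, 0.995, 0.0]
force: [-0.5, -0.1, 0.9]
grip_width: 0.003
grip_force: 0.0
```

Run:
```python
from h import *
inc([((50,-168,115),None),((60,-169,115),None),((71,-169,115),None),((82,-166.5,115),None),((92.5,-161,115),None),((102,-153,115),None),((110,-142.6,115),None),((112,-139,115),None)])
```

```text
t 2.175 TCP world [553.4 -37.2 115.7] mill [  25.7 -162.8  115.7] F [-0.5 -0.1  0.9] grip 0.0030882958171086 0.0
[  50 -168  115]             [-2.43, -0.52, 0.07] [0.0, 0.0, 0.0]
[  60 -169  115]             [-3.43, -0.62, 0.07] [0.0, 0.0, 0.0]
[  71 -169  115]             [-4.53, -0.62, 0.07] [0.0, 0.0, 0.0]
[  82.  -166.5  115. ]       [-5.63, -0.37, 0.07] [0.0, 0.0, 0.0]
[  92.5 -161.   115. ]       [-6.68, 0.18, 0.07] [0.0, 0.0, 0.0]
[ 102 -153  115]             [-7.63, 0.98, 0.07] [0.0, 0.0, 0.0]
[ 110.  -142.6  115. ]       [-8.43, 2.02, 0.07] [0.0, 0.0, 0.0]
[ 112 -139  115]             [-8.63, 2.38, 0.07] [0.0, 0.0, 0.0]
```

step_arm(increments=[[[-2.4,-0.5,0],[0,0,0],0],[[-3.4,-0.6,0],[0,0,0],0],[[-4.5,-0.6,0],[0,0,0],0],[[-5.6,-0.4,0],[0,0,0],0],[[-6.7,0.2,0],[0,0,0],0],[[-7.6,1.0,0],[0,0,0],0],[[-8.4,2.0,0],[0,0,0],0],[[-8.5,2.4,0],[0,0,0],0]])

```text
time_s: 3.18
eef_pos: [642.2, -30.0, 115.5]
ee_rot: [0.001, 0.096, 0.995, -0.0]
force: [0.3, -2.8, 0.3]
grip_width: -0.002
grip_force: 1.0
```

Run:
```python
from h import *
inc([((112,-139,115),None)])
c=ctrl.capture("top");crop(c,195,155,145,150,4,"c.png")
```

```text
t 3.175 TCP world [642.2 -30.  115.5] mill [ 111.5 -138.7  115.5] F [ 0.3 -2.8  0.3] grip -0.0017437515284854555 0.9924394183326513
[ 112 -139  115]             [-0.05, -0.03, 0.05] [0.0, 0.0, 0.0]
```

View pics/c.png

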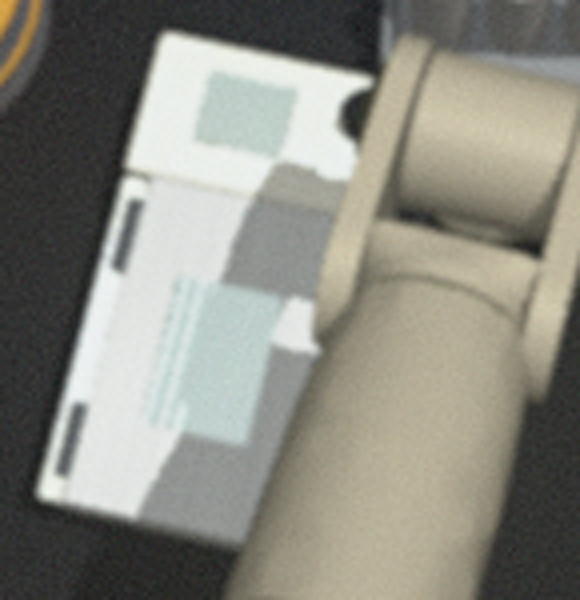

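The arm hides the handle, so I'll press gently toward the stop and check by force.

step_arm(increments=[[[0,0.2,0],[0,0,0],0],[[0,0.4,0],[0,0,0],0],[[0,0.4,0],[0,0,0],0]])

```text
time_s: 3.6
eef_pos: [642.0, -27.4, 115.5]
ee_rot: [0.0, 0.097, 0.995, -0.001]
force: [-0.4, -5.1, 0.3]
grip_width: 0.004
grip_force: 2.6
```

Run:
```python
from h import *
inc([((112,-155,115),None),((112,-155,200),None),((10,-75,200),DOWN),((10,-75,129),DOWN)])
```

```text
t 3.6 TCP world [642.  -27.4 115.5] mill [ 110.8 -136.1  115.5] F [-0.4 -5.1  0.3] grip 0.004194403829365208 2.6365268952213228
[ 112 -155  115]             [-0.12, -1.89, 0.05] [0.0, 0.0, 0.0]
[ 112 -155  200]             [-0.12, -1.9, -8.45] [0.0, 0.0, 0.0]
[ 10 -75 200]                [10.08, 6.1, -8.47] [-0.1, 0.0, -0.0]
[ 10 -75 129]                [10.08, 6.11, -1.37] [-0.1, 0.0, -0.0]
```

step_arm(increments=[[[0,-1.9,0],[0,0,0],0],[[0,-1.9,-5],[0,0,0],0],[[0,-1.9,-8.5],[0,0,0],50],[[5,2,-8.5],[0,0,0],50],[[10.1,6.1,-8.5],[0,0,0],50],[[10.1,6.1,-8.5],[0,0,0],50],[[10.1,6.1,-8.5],[0,0,0],50]])

```text
time_s: 4.47
eef_pos: [555.0, 52.2, 200.7]
ee_rot: [0.0, 0.097, 0.995, 0.0]
force: [0.5, -0.6, -0.0]
grip_width: 0.502
grip_force: 0.0
```

Run:
```python
from h import *
inc([((10,-75,129),DOWN)])
```

```text
t 4.475 TCP world [555.   52.2 200.7] mill [ 10.1 -74.8 200.7] F [ 0.5 -0.6 -0. ] grip 0.5016137515209879 0.0
[ 10 -75 129]                [0.02, -0.02, 7.17] [0.0, 0.0, -0.0]
```

step_arm(increments=[[[0,0,4],[0,0,0],50],[[0,0,7.1],[0,0,0],50],[[0,0,7.1],[0,0,0],50],[[0,0,7.1],[0,0,0],10],[[0,0,7.1],[0,0,0],10],[[0,0,7.1],[0,0,0],10],[[0,0,7.1],[0,0,0],10],[[0,0,7.1],[0,0,0],10]], squeeze=40)

```text
time_s: 5.48
eef_pos: [556.0, 53.5, 130.9]
ee_rot: [0.002, 0.097, 0.995, 0.001]
force: [2.6, 5.8, 0.2]
grip_width: 0.127
grip_force: 42.1
```

Run:
```python
from h import *
s=ctrl.sense();m=RM().T@(s["eef_pos"]-np.array([MX,MY,0]))
def arc(phi):
    y,z=m[1]-90,m[2]-110
    return (m[0],90+y*np.cos(phi)+z*np.sin(phi),110-y*np.sin(phi)+z*np.cos(phi)),Ro.from_euler("x",-phi).as_matrix()@DOWN
inc([arc(a) for a in (.04,.08,.12,.16,.20,.24)])
```

```text
t 5.475 TCP world [556.   53.5 130.9] mill [ 10.8 -73.4 130.9] F [2.6 5.8 0.2] grip 0.1271411332076061 42.1342796087265
[ 10.8 -72.4 137.5]          [-0.0, 0.1, -0.65] [2.4, 0.2, -0.0]
[ 10.8 -71.2 143.9]          [-0.0, 0.22, -1.3] [4.7, 0.2, -0.0]
[ 10.8 -69.7 150.4]          [-0.01, 0.37, -1.94] [7.0, 0.2, -0.0]
[ 10.8 -67.9 156.7]          [-0.01, 0.55, -2.57] [9.3, 0.2, -0.0]
[ 10.8 -65.9 163. ]          [-0.01, 0.75, -3.2] [11.6, 0.2, -0.0]
[ 10.8 -63.7 169.2]          [-0.01, 0.97, -3.82] [13.9, 0.2, -0.0]
```

step_arm(increments=[[[0,0.2,-0.7],[2.3,0,0],10],[[0,0.3,-1.3],[4.6,0,0],10],[[0,0.5,-1.9],[6.9,0,0],10],[[0,0.6,-2.6],[9.2,0,0],10],[[0,0.8,-3.2],[11.5,0,0],10],[[0,1.0,-3.7],[13.5,0,0],10],[[0,1.0,-3.7],[13.5,0,0],10],[[0,1.0,-3.7],[13.5,0,0],10]])

```text
time_s: 6.48
eef_pos: [557.8, 62.3, 167.8]
ee_rot: [-0.009, 0.096, 0.988, -0.117]
force: [4.4, -1.7, 3.6]
grip_width: 0.133
grip_force: 42.7
```

Run:
```python
from h import *
inc([((10,-75,129),DOWN)])
c=ctrl.capture("side");crop(c,210,180,200,150,4,"d.png")
```

```text
t 6.475 TCP world [557.8  62.3 167.8] mill [ 10.8 -64.3 167.8] F [ 4.4 -1.7  3.6] grip 0.13319495253921756 42.691887617111206
[ 10 -75 129]                [0.1, -0.13, 4.02] [-13.5, 0.2, -0.0]
```

View pics/d.png

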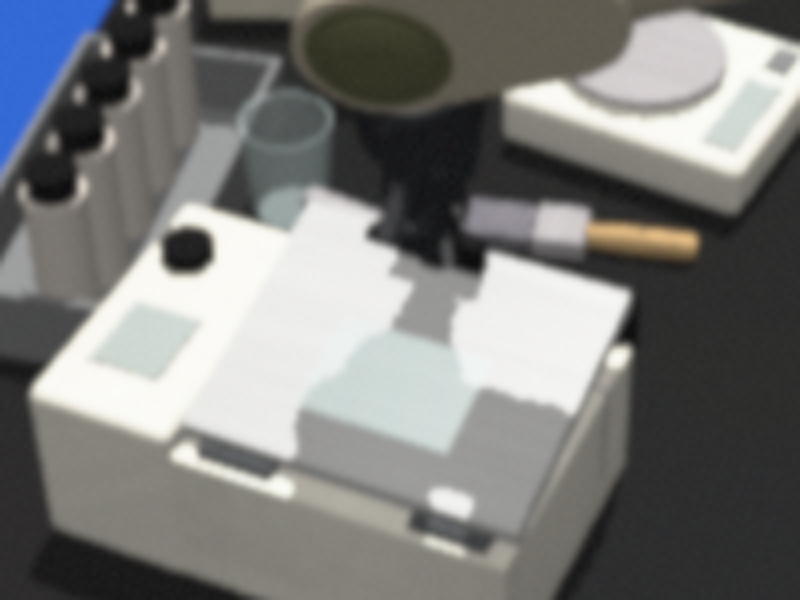

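The lid is raised to about 0.24 with the fin still gripped. Next I'll release it and approach the catch block.

step_arm(increments=[[[0,0,0],[0,0,0],45],[[0,0,0],[0,0,0],45],[[0,0,0],[0,0,0],45],[[0,0,-4],[0,0,0],45],[[0,0,-9],[0,0,0],45],[[0,0,-9],[0,0,0],0]])

```text
time_s: 7.28
eef_pos: [561.8, 84.0, 257.3]
ee_rot: [-0.008, 0.096, 0.989, -0.116]
force: [-0.1, 0.0, -1.6]
grip_width: 0.248
grip_force: 0.0
```

Run:
```python
from h import *
inc([((-75,-170,235),tilt(30)),((-75,-165,108),tilt(30)),((-75,-135,108),tilt(30))])
```

```text
t 7.275 TCP world [561.8  84.  257.3] mill [ 10.6 -42.3 257.3] F [-0.1  0.  -1.6] grip 0.2477766226897737 0.0
[ -75 -170  235]             [8.59, -11.91, 5.08] [-43.4, 0.4, 0.1]
[ -75 -165  108]             [8.67, -8.48, 17.32] [-43.4, 0.4, 0.1]
[ -75 -135  108]             [8.67, -5.56, 16.62] [-43.4, 0.4, 0.1]
```

step_arm(increments=[[[8.6,-11.9,5.1],[-43.5,0,0],0],[[8.6,-11.9,5.1],[-43.5,0,0],0],[[8.6,-11.9,5.1],[-43.5,0,0],0],[[8.6,-11.9,5.1],[-43.5,0,0],0],[[8.6,-11.9,5.1],[-43.5,0,0],0],[[8.7,-8.5,17.3],[-43.5,0,0],0],[[8.7,-8.5,17.3],[-43.5,0,0],0],[[8.7,-8.5,17.3],[-43.5,0,0],0]])

```text
time_s: 8.28
eef_pos: [450.0, -18.8, 103.2]
ee_rot: [0.021, 0.093, 0.961, 0.258]
force: [1.1, 0.5, 0.5]
grip_width: -0.0
grip_force: 0.0
```

Run:
```python
from h import *
inc([((-75,y,108),tilt(30)) for y in (-150,-140,-132,-120,-112,-108,-106)])
```

```text
t 8.275 TCP world [450.  -18.8 103.2] mill [ -79.3 -164.7  103.2] F [1.1 0.5 0.5] grip -0.00017165221617410843 0.0
[ -75 -150  108]             [-0.43, 1.52, 0.31] [0.1, -0.4, -0.1]
[ -75 -140  108]             [-0.43, 2.38, 0.82] [0.1, -0.4, -0.1]
[ -75 -132  108]             [-0.44, 3.07, 1.22] [0.1, -0.4, -0.1]
[ -75 -120  108]             [-0.44, 4.11, 1.82] [0.1, -0.4, -0.1]
[ -75 -112  108]             [-0.44, 4.8, 2.22] [0.1, -0.4, -0.1]
[ -75 -108  108]             [-0.44, 5.15, 2.42] [0.1, -0.4, -0.1]
[ -75 -106  108]             [-0.44, 5.32, 2.52] [0.1, -0.4, -0.1]
```

step_arm(increments=[[[0,0,0],[0,0,0],0],[[0,1.7,1.0],[0,0,0],0],[[0,2.8,1.6],[0,0,0],0],[[0,3.6,2.1],[0,0,0],0],[[0,4.3,2.5],[0,0,0],0],[[0,4.8,2.8],[0,0,0],0],[[0,4.8,2.8],[0,0,0],0]])

```text
time_s: 9.15
eef_pos: [462.3, 34.1, 105.2]
ee_rot: [0.025, 0.093, 0.961, 0.258]
force: [-0.0, -0.2, 0.4]
grip_width: -0.0
grip_force: 0.0
```

Run:
```python
from h import *
inc([((-75,-107,108),tilt(30))])
```

```text
t 9.15 TCP world [462.3  34.1 105.2] mill [ -77.4 -110.4  105.2] F [-0.  -0.2  0.4] grip -6.29693956466305e-05 0.0
[ -75 -107  108]             [-0.24, 0.44, -0.07] [0.0, -0.0, 0.0]
```

step_arm(increments=[[[0,0.25,0.15],[0,0,0],0],[[0,0.5,0.3],[0,0,0],0]])

```text
time_s: 9.4
eef_pos: [463.4, 39.5, 105.1]
ee_rot: [0.025, 0.093, 0.961, 0.258]
force: [-1.4, -3.0, 3.0]
grip_width: 0.001
grip_force: 1.6
```

Run:
```python
from h import *
inc([((-75,-107,108),tilt(30))])
c=ctrl.capture("side");crop(c,270,180,150,112,5,"e.png")
```

```text
t 9.4 TCP world [463.4  39.5 105.1] mill [ -77.3 -104.9  105.1] F [-1.4 -3.   3. ] grip 0.0012905530890604253 1.5725908381864429
[ -75 -107  108]             [-0.23, -0.03, -0.36] [-0.0, -0.0, -0.0]
```

View pics/e.png

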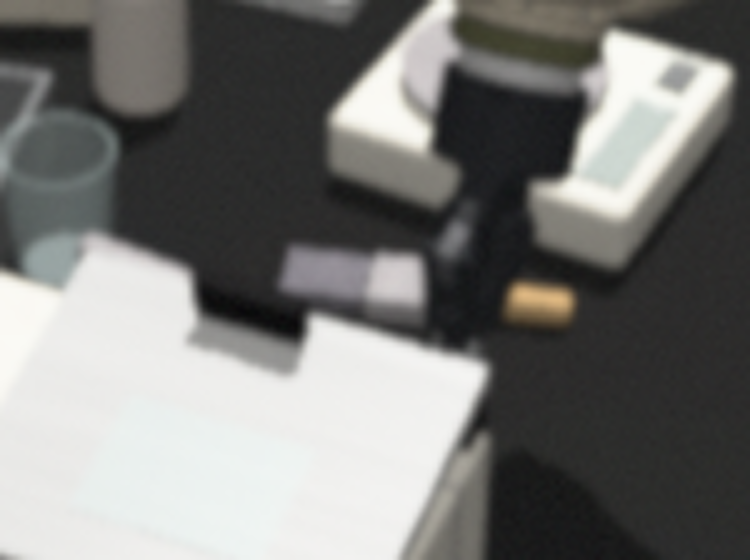

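The lid stays raised and the fingers are at the block, under 3 N of friction. I'll keep pushing until the stop shows.

step_arm(increments=[[[0,0.25,0.15],[0,0,0],0],[[0,0.5,0.3],[0,0,0],0],[[0,0.6,0.35],[0,0,0],0],[[0,0.6,0.35],[0,0,0],0]])

```text
time_s: 9.95
eef_pos: [464.8, 46.1, 105.1]
ee_rot: [0.025, 0.093, 0.962, 0.257]
force: [-2.1, -5.7, 3.2]
grip_width: -0.0
grip_force: 2.9
```

step_arm(increments=[[[0,0.25,0.15],[0,0,0],0],[[0,0.5,0.3],[0,0,0],0],[[0,0.5,0.3],[0,0,0],0]])

```text
time_s: 10.32
eef_pos: [465.5, 47.1, 105.0]
ee_rot: [0.025, 0.092, 0.963, 0.252]
force: [-25.6, -45.1, 19.6]
grip_width: -0.001
grip_force: 24.7
```

Force rose to 45 N with only 1 mm of travel, so the catch is at its stop. I'll retreat and move to the lid edge.

Run:
```python
from h import *
inc([((-75,-150,115),None),((5,-155,195),tilt(50)),((5,-131.6,167.6),tilt(50)),((5,-85.6,129),tilt(50))])
```

```text
t 10.325 TCP world [465.5  47.1 105. ] mill [-76.8 -97.  105. ] F [-25.6 -45.1  19.6] grip -0.0007839793730768743 24.681186703965068
[ -75 -150  115]             [-0.17, -4.13, -3.47] [0.0, 0.0, 0.0]
[   5 -155  195]             [-8.19, -0.66, -10.67] [-20.6, 0.0, 0.2]
[   5.  -131.6  167.6]       [-8.19, 0.03, -7.14] [-20.6, 0.0, 0.2]
[  5.  -85.6 129. ]          [-8.19, 2.14, -1.52] [-20.6, 0.0, 0.2]
```

step_arm(increments=[[[0,-4.1,-3.5],[0,0,0],0],[[0,-4.1,-3.5],[0,0,0],0],[[-8.2,-0.7,-10.7],[-20.5,0,0],0],[[-8.2,-0.7,-10.7],[-20.5,0,0],0],[[-8.2,-0.7,-10.7],[-20.5,0,0],0],[[-8.2,-0.7,-10.7],[-20.5,0,0],0]])

```text
time_s: 11.08
eef_pos: [534.3, -21.0, 193.3]
ee_rot: [0.04, 0.087, 0.9, 0.425]
force: [-0.9, 0.4, -0.7]
grip_width: 0.0
grip_force: 0.0
```

Run:
```python
from h import *
inc([((5,-131.6,167.6),tilt(50)),((5,-85.6,129),tilt(50))])
c=ctrl.capture("top");s=ctrl.capture("side")
i=np.hstack([cv2.resize(x[:,:,::-1],(400,450),interpolation=cv2.INTER_CUBIC) for x in (c["img"][165:300,200:320],s["img"][190:320,270:385])]);cv2.imwrite("pics/f.png",i)
```

```text
t 11.075 TCP world [534.3 -21.  193.3] mill [   3.9 -150.7  193.3] F [-0.9  0.4 -0.7] grip 0.000466998230983984 0.0
[   5.  -131.6  167.6]       [-0.12, -0.77, 3.11] [0.5, -0.1, -0.1]
[  5.  -85.6 129. ]          [-0.13, -0.82, 9.11] [0.5, -0.1, -0.1]
```

View pics/f.png

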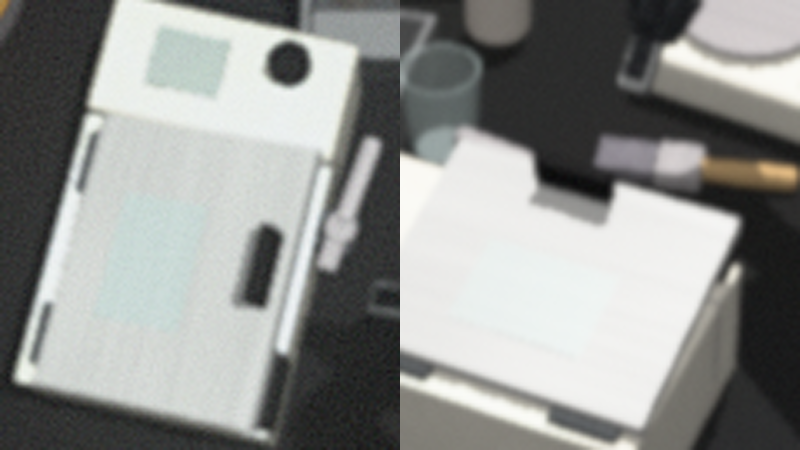

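The latch lies along the free edge at left (350,205), the lid is raised, and the block is under its edge at left (272,390). I'll check the lid angle against the corner at side pixel (367.8,252.1) before lifting.

Run:
```python
from h import *
s=ctrl.capture("side")
for f in (.12,.16,.2,.24,.28):
    print(f,h if 0 else proj(s,mill((-110,90-180*np.cos(f)+14*np.sin(f),110+180*np.sin(f)+14*np.cos(f)))).round(1))
```

```text
0.12 [368.3 256.3]
0.16 [368.2 254.6]
0.2 [368.1 253. ]
0.24 [367.9 251.4]
0.28 [367.7 250. ]
```

step_arm(increments=[[[0,-0.8,3.8],[0,0,0],0],[[0,-0.8,3.8],[0,0,0],0],[[0,-0.8,6.5],[0,0,0],0],[[0,-0.8,9.5],[0,0,0],0],[[0,-0.8,9.7],[0,0,0],0],[[0,-0.8,9.7],[0,0,0],0]])

```text
time_s: 11.98
eef_pos: [548.7, 45.6, 127.2]
ee_rot: [0.042, 0.087, 0.9, 0.424]
force: [-1.2, -0.1, 0.3]
grip_width: -0.002
grip_force: 0.0
```

```bash
cat >> h.py <<'E'
def lidpose(f,a,r=165,x=5):
    C=np.array([90-r*np.cos(f),110+r*np.sin(f)]);t=np.radians(a);T=C-15*np.array([np.cos(t),np.sin(t)]);return (x,T[0],T[1]),tilt(a)
E
python3 - <<'E'
from h import *
inc([lidpose(f,a) for f,a in zip((.2,.28,.36,.44,.52,.6,.68,.76),(50,50,50,49,48,47,46,45))])
E
```

```text
t 11.975 TCP world [548.7  45.6 127.2] mill [  5.1 -82.5 127.2] F [-1.2 -0.1  0.3] grip -0.0015425517082756687 0.0
[  5.  -81.4 131.3]          [0.01, 0.39, -0.17] [0.5, 0.1, 0.1]
[  5.  -78.2 144.1]          [0.01, 1.58, -0.74] [0.5, 0.1, 0.1]
[  5.  -74.1 156.6]          [0.01, 2.81, -1.22] [0.5, 0.1, 0.1]
[  5.  -69.1 169. ]          [0.01, 4.07, -1.62] [1.5, 0.1, 0.1]
[  5.  -63.2 180.8]          [0.01, 5.36, -1.92] [2.5, 0.1, 0.1]
[  5.  -56.4 192.2]          [0.0, 6.67, -2.12] [3.5, 0.1, 0.1]
[  5.  -48.7 203. ]          [0.0, 7.99, -2.21] [4.5, 0.1, 0.1]
[  5.  -40.2 213.1]          [0.0, 9.31, -2.2] [5.5, 0.1, 0.1]
```

step_arm(increments=[[[0,0.4,-0.2],[0,0,0],0],[[0,1.6,-0.7],[0,0,0],0],[[0,2.8,-1.2],[0.5,0,0],0],[[0,4.1,-1.6],[1.5,0,0],0],[[0,5.4,-1.9],[2.5,0,0],0]])

```text
time_s: 12.6
eef_pos: [552.4, 64.8, 180.8]
ee_rot: [0.04, 0.089, 0.91, 0.403]
force: [1.3, -5.4, -6.7]
grip_width: -0.003
grip_force: 3.6
```

Run:
```python
from h import *
inc([lidpose(f,a) for f,a in zip((.6,.7,.8,.9,1.0,1.1,1.2,1.3),(47,46,45,44,42,40,38,36))])
```

```text
t 12.6 TCP world [552.4  64.8 180.8] mill [  5.1 -63.  180.8] F [ 1.3 -5.4 -6.7] grip -0.0025815567894394223 3.6238478869199753
[  5.  -56.4 192.2]          [0.01, 1.28, -0.28] [0.8, 0.1, -0.0]
[  5.  -46.6 205.5]          [0.01, 2.93, -0.44] [1.8, 0.1, -0.0]
[  5.  -35.6 217.8]          [0.01, 4.58, -0.45] [2.8, 0.1, -0.0]
[  5.  -23.4 228.8]          [0.01, 6.22, -0.28] [3.8, 0.1, -0.0]
[  5.  -10.3 238.8]          [0.02, 7.83, 0.01] [5.8, 0.1, -0.0]
[  5.    3.7 247.4]          [0.02, 9.41, 0.47] [7.8, 0.1, -0.0]
[  5.   18.4 254.6]          [0.02, 10.93, 1.08] [9.8, 0.1, -0.0]
[  5.   33.7 260.2]          [0.02, 12.37, 1.84] [11.8, 0.1, -0.0]
```

Contact force is 8.6 N and the lid is moving.

step_arm(increments=[[[0,1.3,-0.3],[1,0,0],0],[[0,2.9,-0.4],[2,0,0],0],[[0,4.6,-0.4],[3,0,0],0],[[0,6.2,-0.3],[4,0,0],0],[[0,7.8,0.0],[6,0,0],0],[[0,9.4,0.5],[8,0,0],0],[[0,10.9,1.1],[10,0,0],0],[[0,12.4,1.8],[12,0,0],0]])

```text
time_s: 13.6
eef_pos: [571.1, 159.6, 261.7]
ee_rot: [0.031, 0.092, 0.947, 0.306]
force: [1.5, -5.3, -4.5]
grip_width: -0.003
grip_force: 2.8
```

Run:
```python
from h import *
inc([lidpose(f,a) for f,a in zip((1.4,1.48,1.56,1.62,1.67),(34,32,30,30,30))])
```

```text
t 13.6 TCP world [571.1 159.6 261.7] mill [  5.2  33.7 261.7] F [ 1.5 -5.3 -4.5] grip -0.0033040564106779175 2.7937918715178967
[  5.   49.5 264.2]          [0.02, 1.43, 0.72] [1.9, 0.2, -0.0]
[  5.   62.3 266.4]          [0.03, 2.59, 1.3] [3.9, 0.2, -0.0]
[  5.   75.2 267.5]          [0.03, 3.7, 1.96] [5.9, 0.2, -0.0]
[  5.   85.1 267.3]          [0.03, 4.49, 2.56] [5.9, 0.2, -0.0]
[  5.   93.4 266.7]          [0.03, 5.13, 3.09] [5.9, 0.2, -0.0]
```

step_arm(increments=[[[0,1.4,0.7],[2,0,0],0],[[0,2.6,1.3],[4,0,0],0],[[0,3.7,2.0],[6,0,0],0],[[0,4.5,2.6],[6,0,0],0],[[0,5.1,3.1],[6,0,0],0],[[0,5.5,3.5],[6,0,0],0],[[0,5.5,3.5],[6,0,0],0]])

```text
time_s: 14.48
eef_pos: [583.0, 224.4, 263.8]
ee_rot: [0.024, 0.093, 0.961, 0.258]
force: [-0.0, 0.2, -0.9]
grip_width: 0.004
grip_force: 0.0
```

Run:
```python
from h import *
inc([lidpose(1.7,30),((5,40,262),tilt(20))])
```

```text
t 14.475 TCP world [583.  224.4 263.8] mill [  4.4  99.5 263.8] F [-0.   0.2 -0.9] grip 0.0037874344554434877 0.0030272995809355052
[  5.   98.3 266.1]          [-0.06, 0.01, -0.26] [0.0, -0.1, -0.0]
[  5  40 262]                [-0.06, -5.24, -2.82] [10.0, -0.1, -0.0]
```

step_arm(increments=[[[0,-5.2,-2.8],[0,0,0],0],[[0,-12,-7],[0,0,0],0],[[0,-20,-13],[10,0,0],100],[[0,-24,-16],[20,0,0],100],[[0,-24,-16],[30,0,0],100],[[0,-24,-16],[30,0,0],100],[[0,-24,-16],[30,0,0],100]])

```text
time_s: 15.35
eef_pos: [527.7, -57.1, 281.9]
ee_rot: [-0.001, 0.096, 0.995, 0.002]
force: [-0.1, 0.2, -0.7]
grip_width: 0.999
grip_force: 0.0
```

Run:
```python
from h import *
inc([((0,-150,300),DOWN)])
c=ctrl.capture("top");s=ctrl.capture("side")
i=np.hstack([cv2.resize(x[:,:,::-1],(400,450),interpolation=cv2.INTER_CUBIC) for x in (c["img"][165:300,200:320],s["img"][170:320,230:380])]);cv2.imwrite("pics/g.png",i)
```

```text
t 15.35 TCP world [527.7 -57.1 281.9] mill [   4.4 -187.4  281.9] F [-0.1  0.2 -0.7] grip 0.9992225622739475 0.0
[   0 -150  300]             [0.44, 3.74, -1.79] [0.2, -0.1, 0.0]
```

View pics/g.png

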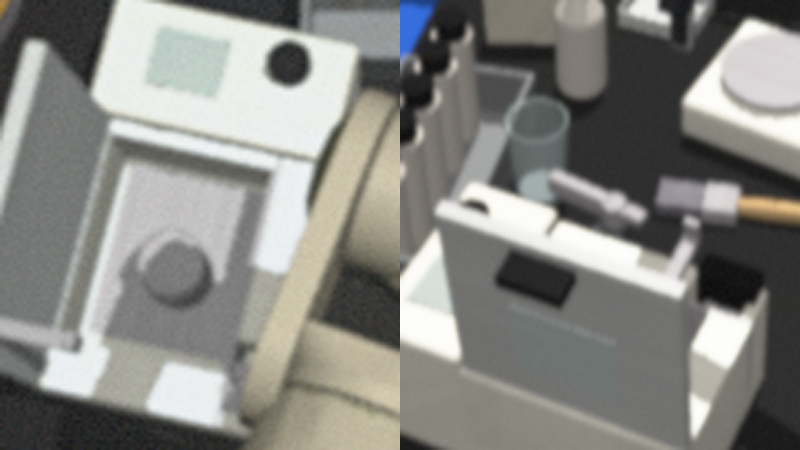

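The lid is wide open, and the jar shows in the chamber near left (175,268), partly in the arm's shadow. I'll move the arm clear for an exact measurement.

step_arm(increments=[[[20,0,-2],[0,0,0],100],[[20,0,-2],[0,0,0],100],[[20,0,-2],[0,0,0],100],[[20,0,-2],[0,0,0],100],[[20,0,-2],[0,0,0],100],[[20,0,-2],[0,0,0],100]])

```text
time_s: 16.2
eef_pos: [332.5, -20.2, 302.4]
ee_rot: [-0.0, 0.097, 0.995, 0.0]
force: [-0.5, -0.3, 0.1]
grip_width: 0.997
grip_force: 0.0
```

Run:
```python
from h import *
inc([((0,-150,300),DOWN)])
c=ctrl.capture("top")
i=np.hstack([cv2.resize(x[:,:,::-1],(400,400),interpolation=cv2.INTER_CUBIC) for x in (c["img"][205:285,215:295],c["img"][240:340,370:470])]);cv2.imwrite("pics/k.png",i)
```

```text
t 16.2 TCP world [332.5 -20.2 302.4] mill [-194.4 -188.6  302.4] F [-0.5 -0.3  0.1] grip 0.9974126287303503 0.0
[   0 -150  300]             [-19.44, 3.86, 0.23] [0.0, -0.0, 0.0]
```

View pics/k.png

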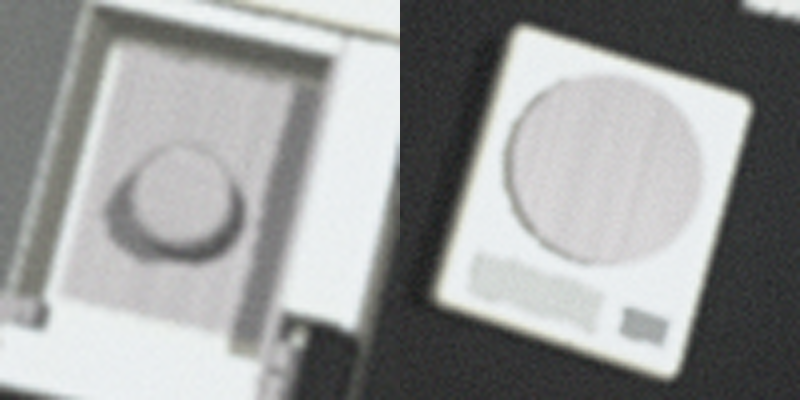

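The jar's top disc is at left-crop centre (183,196), radius 52, and the pan's disc is at right-crop centre (205,170), radius 97. Both sizes match what they should be.

Run:
```python
from h import *
c=ctrl.capture("top");s=ctrl.capture("side")
j=onz(c,251.2,243.8,100);p=onz(c,420.9,282.1,64);print("jar",j,RM().T@(np.r_[j,0]-[MX,MY,0]),"pan",p)
for z in (231,250,304,330,360,400,440): print(z,proj(s,(196.6,486.8,z)).round())
st=ctrl.sense();print(st["joints"].round(3),st["eef_pos"].round(1))
# hough refine
for nm,(u0,v0,w,sc,r0,r1) in dict(jar=(215,205,80,5,46,60),pan=(370,240,100,4,90,104)).items():
    g=cv2.cvtColor(c["img"][v0:v0+w,u0:u0+w],cv2.COLOR_RGB2GRAY);g=cv2.GaussianBlur(cv2.resize(g,None,fx=sc,fy=sc,interpolation=cv2.INTER_CUBIC),(7,7),2)
    print(nm,cv2.HoughCircles(g,cv2.HOUGH_GRADIENT,1,300,param1=40,param2=12,minRadius=r0,maxRadius=r1))
```

```text
jar [571.71186635 143.12336911] [ 8.98976171 17.6393405   0.        ] pan [ 485.37039945 -311.2934029 ]
231 [464. 400.]
250 [466. 393.]
304 [471. 375.]
330 [474. 365.]
360 [477. 354.]
400 [481. 338.]
440 [485. 322.]
[-0.418 -0.184  1.846  0.     1.48  -1.795] [332.2 -20.1 302.3]
jar [[[181.5 195.5  49. ]]]
pan [[[198.5 167.5  96.5]]]
```

Run:
```python
from h import *
R=tilt(12)@Ro.from_euler("z",90,degrees=True).as_matrix()
inc([((9,15,250),R),((9,21.6,62),R)])
```

```text
t 16.35 TCP world [332.2 -20.1 302.3] mill [-194.6 -188.6  302.3] F [-0.8 -0.1 -0.6] grip 1.0004624079881344 0.0
[  9  15 250]                [-20.38, 20.36, 5.21] [-9.5, 9.3, 89.6]
[ 9.  21.6 62. ]             [-20.4, 21.01, 24.01] [-9.5, 9.3, 89.6]
```

step_arm(increments=[[[-20.4,20.4,5.2],[-9.5,9.3,89.6],85],[[-20.4,20.4,5.2],[-9.5,9.3,89.6],85],[[-20.4,20.4,5.2],[-9.5,9.3,89.6],85],[[-20.4,20.4,5.2],[-9.5,9.3,89.6],85],[[-20.4,20.4,5.2],[-9.5,9.3,89.6],85],[[-20.4,20.4,5.2],[-9.5,9.3,89.6],85],[[-20.4,20.4,5.2],[-9.5,9.3,89.6],85],[[-20.4,20.4,5.2],[-9.5,9.3,89.6],85]])

```text
time_s: 17.35
eef_pos: [571.5, 141.1, 249.6]
ee_rot: [-0.063, 0.734, 0.672, 0.076]
force: [1.0, -0.1, -0.1]
grip_width: 0.848
grip_force: 0.0
```

Run:
```python
from h import *
R=tilt(12)@Ro.from_euler("z",90,degrees=True).as_matrix()
inc([((9,15,250),R),((9,21.6,62),R)])
print(ctrl.sense()["joints"].round(2))
```

```text
t 17.35 TCP world [571.5 141.1 249.6] mill [  9.1  15.6 249.6] F [ 1.  -0.1 -0.1] grip 0.847840461147833 0.0
[  9  15 250]                [-0.05, -0.02, -0.05] [-0.6, 0.7, 6.0]
[ 9.  21.6 62. ]             [-3.1, -0.16, 18.51] [-0.6, 0.7, 6.0]
[-0.04  0.41  1.33  0.2   1.39  0.01]
```

step_arm(increments=[[[-0.1,0,0],[0,0,6],85],[[-0.1,0,0],[0,0,6],85]])

```text
time_s: 17.6
eef_pos: [571.2, 140.0, 249.7]
ee_rot: [-0.066, 0.766, 0.636, 0.073]
force: [-1.3, -0.1, -0.4]
grip_width: 0.852
grip_force: 0.0
```

Run:
```python
from h import *
R=tilt(12)@Ro.from_euler("z",90,degrees=True).as_matrix()
inc([((9,15,250),R),((9,21.6,150),R),((9,21.6,62),R)])
```

```text
t 17.6 TCP world [571.2 140.  249.7] mill [  9.1  14.5 249.7] F [-1.3 -0.1 -0.4] grip 0.8516690921093949 0.0
[  9  15 250]                [0.06, -0.01, -0.02] [-0.6, 0.7, 0.4]
[  9.   21.6 150. ]          [-1.25, 0.08, 9.92] [-0.6, 0.7, 0.4]
[ 9.  21.6 62. ]             [-2.97, 0.16, 18.55] [-0.6, 0.7, 0.4]
```

Descend in two stages, watching force.

step_arm(increments=[[[-0.6,0,5],[0,0,0],85],[[-1.2,0.1,9.9],[0,0,0],85],[[-1.6,0.1,12],[0,0,0],85],[[-2.1,0.1,14],[0,0,0],85],[[-2.1,0.1,14],[0,0,0],85]])

```text
time_s: 18.23
eef_pos: [571.5, 146.8, 107.5]
ee_rot: [-0.067, 0.765, 0.636, 0.072]
force: [-0.2, 0.1, -0.5]
grip_width: 0.848
grip_force: 0.0
```

Run:
```python
from h import *
R=tilt(12)@Ro.from_euler("z",90,degrees=True).as_matrix()
inc([((9,21.6,62),R)])
```

```text
t 18.225 TCP world [571.5 146.8 107.5] mill [  8.1  21.2 107.5] F [-0.2  0.1 -0.5] grip 0.8479521292231512 0.0
[ 9.  21.6 62. ]             [-0.85, 0.14, 4.47] [-0.7, 0.7, 0.5]
```

step_arm(increments=[[[-0.4,0.1,2.2],[0,0,0],85],[[-0.8,0.1,4.4],[0,0,0],85],[[-0.8,0.1,4.4],[0,0,0],85]])

```text
time_s: 18.6
eef_pos: [572.6, 147.4, 64.0]
ee_rot: [-0.066, 0.766, 0.636, 0.073]
force: [0.1, 0.5, 1.0]
grip_width: 0.852
grip_force: 0.0
```

step_arm(increments=[[[0,0,0],[0,0,0],55],[[0,0,0],[0,0,0],55],[[0,0,0],[0,0,0],55],[[0,0,0],[0,0,0],55],[[0,0,0],[0,0,0],55]], squeeze=40)

```text
time_s: 19.23
eef_pos: [574.0, 147.3, 66.1]
ee_rot: [-0.065, 0.766, 0.635, 0.075]
force: [1.6, -0.1, 6.1]
grip_width: 0.643
grip_force: 43.1
```

Run:
```python
from h import *
s=ctrl.sense();p=s["eef_pos"];j=np.array([571.7,143.1]);d=np.array([485.4-571.7,-311.3-143.1,0])
inc([(p+[0,0,50],None),(p+[0,0,150],None),(p+d/2+[0,0,150],None),(p+d+[0,0,150],None),(p+d+[0,0,37],None),(p+d+[0,0,34],None)],world=True)
```

```text
t 19.225 TCP world [574.  147.3  66.1] mill [10.4 22.1 66.1] F [ 1.6 -0.1  6.1] grip 0.6429240174019399 43.07983257633168
[574.  147.3 116.1]          [0.98, -0.02, -4.9] [0.0, 0.0, 0.0]
[574.  147.3 216.1]          [2.95, -0.06, -14.71] [0.0, 0.0, 0.0]
[530.8 -79.9 216.1]          [-19.73, -0.12, -19.25] [0.0, 0.0, 0.0]
[ 487.7 -307.1  216.1]       [-42.41, -0.19, -23.79] [0.0, 0.0, 0.0]
[ 487.7 -307.1  103.1]       [-44.63, -0.14, -12.71] [0.0, 0.0, 0.0]
[ 487.7 -307.1  100.1]       [-44.68, -0.14, -12.41] [0.0, 0.0, 0.0]
```

step_arm(increments=[[[0.2,0,-1],[0,0,0],55],[[0.6,0,-3],[0,0,0],55],[[1.0,0,-5],[0,0,0],55],[[1.6,0,-8],[0,0,0],55],[[2.2,0,-11],[0,0,0],55],[[2.8,-0.1,-14],[0,0,0],55],[[3.0,-0.1,-14.7],[0,0,0],55],[[3.0,-0.1,-14.7],[0,0,0],55]])

```text
time_s: 20.23
eef_pos: [572.8, 147.9, 213.7]
ee_rot: [-0.066, 0.766, 0.635, 0.073]
force: [0.2, -0.6, -5.0]
grip_width: 0.642
grip_force: 43.8
```

Run:
```python
from h import *
t=np.array([574.0+485.4-571.7,147.3-311.3-143.1,216.1])
p=np.array(ctrl.sense()["eef_pos"])
inc([(p+(t-p)*k,None) for k in (.125,.25,.5,.75,1)],world=True);print(ctrl.sense()["joints"].round(2))
```

```text
t 20.225 TCP world [572.8 147.9 213.7] mill [  9.1  22.6 213.7] F [ 0.2 -0.6 -5. ] grip 0.6421082309245976 43.821538486517966
[562.1  91.1 214. ]          [-5.67, 0.0, -1.16] [0.0, 0.0, 0.0]
[551.5  34.2 214.3]          [-11.34, 0.0, -2.32] [0.0, 0.0, 0.0]
[530.2 -79.6 214.9]          [-22.68, 0.0, -4.64] [0.0, 0.0, 0.0]
[ 509.  -193.3  215.5]       [-34.02, 0.0, -6.96] [0.0, 0.0, 0.0]
[ 487.7 -307.1  216.1]       [-45.36, 0.0, -9.27] [0.0, 0.0, 0.0]
[-0.03  0.44  1.38  0.2   1.31  0.1 ]
```

step_arm(increments=[[[-2,0,-0.4],[0,0,0],55],[[-6,0,-1.2],[0,0,0],55],[[-10.5,0,-2.1],[0,0,0],55],[[-15,0,-3.1],[0,0,0],55],[[-19.5,0,-4],[0,0,0],55],[[-24,0,-4.9],[0,0,0],55],[[-28,0,-5.7],[0,0,0],55],[[-31,0,-6.3],[0,0,0],55]])

```text
time_s: 21.22
eef_pos: [513.6, -165.3, 214.4]
ee_rot: [-0.066, 0.766, 0.635, 0.073]
force: [0.4, -0.4, -4.1]
grip_width: 0.639
grip_force: 43.8
```

step_arm(increments=[[[-3,0,-0.6],[0,0,0],55],[[-7,0,-1.4],[0,0,0],55],[[-11,0,-2.3],[0,0,0],55],[[-13.5,0,-2.8],[0,0,0],55],[[-14.4,0,-3],[0,0,0],55],[[-14.4,0,-3],[0,0,0],55]])

```text
time_s: 21.98
eef_pos: [487.9, -307.3, 216.4]
ee_rot: [-0.066, 0.766, 0.635, 0.073]
force: [0.1, 0.3, -4.0]
grip_width: 0.637
grip_force: 43.8
```

Run:
```python
from h import *
t=np.array([574.0+485.4-571.7,147.3-311.3-143.1,0])
inc([(t+[0,0,z],R) for z in (150,120,110,104,100) for R in (None,)],world=True)
c=ctrl.capture("top");s=ctrl.capture("side");np.savez("last.npz",t=c["img"],s=s["img"])
```

```text
t 21.975 TCP world [ 487.9 -307.3  216.4] mill [  13.4 -440.5  216.4] F [ 0.1  0.3 -4. ] grip 0.6368474131065167 43.77651484566741
[ 487.7 -307.1  150. ]       [-1.29, 0.03, 6.52] [0.0, 0.0, 0.0]
[ 487.7 -307.1  120. ]       [-1.88, 0.06, 9.46] [0.0, 0.0, 0.0]
[ 487.7 -307.1  110. ]       [-2.07, 0.06, 10.44] [0.0, 0.0, 0.0]
[ 487.7 -307.1  104. ]       [-2.19, 0.07, 11.03] [0.0, 0.0, 0.0]
[ 487.7 -307.1  100. ]       [-2.27, 0.07, 11.42] [0.0, 0.0, 0.0]
```

step_arm(increments=[[[-0.6,0,3],[0,0,0],55],[[-1.3,0,6.5],[0,0,0],55],[[-1.8,0,9],[0,0,0],55],[[-2.0,0.1,10.2],[0,0,0],55],[[-2.2,0.1,11],[0,0,0],55],[[-2.2,0.1,11],[0,0,0],55]])

```text
time_s: 22.82
eef_pos: [488.3, -307.6, 104.9]
ee_rot: [-0.065, 0.766, 0.636, 0.073]
force: [0.3, -0.4, -4.6]
grip_width: 0.64
grip_force: 43.7
```

step_arm(increments=[[[0,0,0.1],[0,0,0],55],[[-0.1,0,0.3],[0,0,0],55],[[-0.1,0,0.3],[0,0,0],55]])

```text
time_s: 23.2
eef_pos: [487.9, -308.1, 101.5]
ee_rot: [-0.066, 0.766, 0.635, 0.073]
force: [0.2, -0.0, -5.2]
grip_width: 0.642
grip_force: 43.8
```

step_arm(increments=[[[0,0,0.1],[0,0,0],55],[[0,0,0.2],[0,0,0],55],[[0,0,0.2],[0,0,0],55]])

```text
time_s: 23.58
eef_pos: [488.1, -307.9, 100.1]
ee_rot: [-0.065, 0.766, 0.635, 0.073]
force: [-2.4, -0.7, 3.0]
grip_width: 0.636
grip_force: 44.4
```

step_arm(increments=[[[0,0,0.1],[0,0,0],55],[[0,0,0.2],[0,0,0],55],[[0,0,0.2],[0,0,0],55]])

```text
time_s: 23.95
eef_pos: [488.1, -307.9, 100.0]
ee_rot: [-0.065, 0.766, 0.636, 0.073]
force: [-8.6, 1.6, 17.7]
grip_width: 0.643
grip_force: 45.9
```

step_arm(increments=[[[0,0,-0.2],[0,0,0],55],[[0,0,-0.2],[0,0,0],70],[[0,0,-0.2],[0,0,0],85],[[0,0,-0.2],[0,0,0],85],[[0,0,-0.2],[0,0,0],85]])

```text
time_s: 24.58
eef_pos: [488.1, -307.6, 99.4]
ee_rot: [-0.066, 0.766, 0.635, 0.073]
force: [-0.4, 0.2, -0.3]
grip_width: 0.849
grip_force: 0.0
```

step_arm(increments=[[[0,0,-2],[0,0,0],85],[[0,0,-5],[0,0,0],85],[[0,0,-10],[0,0,0],85],[[0,0,-15],[0,0,0],85],[[5,0,-18],[0,0,0],85],[[10,0,-18],[0,0,0],85],[[15,0,-18],[0,0,0],85],[[18,0,-18],[0,0,0],85]])

```text
time_s: 25.58
eef_pos: [515.8, -167.0, 312.0]
ee_rot: [-0.065, 0.765, 0.636, 0.074]
force: [-0.4, -0.6, -0.4]
grip_width: 0.849
grip_force: 0.0
```

Run:
```python
from h import *
inc([])
c=ctrl.capture("top");s=ctrl.capture("side")
g=cv2.cvtColor(c["img"][240:340,370:470],cv2.COLOR_RGB2GRAY);g=cv2.GaussianBlur(cv2.resize(g,None,fx=4,fy=4,interpolation=cv2.INTER_CUBIC),(7,7),2)
h=cv2.HoughCircles(g,cv2.HOUGH_GRADIENT,1,300,param1=30,param2=10,minRadius=40,maxRadius=52);print(h)
u,v,_=h[0,0];print("jar top xy",onz(c,(u+.5)/4-.5+370,(v+.5)/4-.5+240,134),"pan 485.4,-311.3")
print("expected px",(proj(c,(485.4,-311.3,134))-[370,240])*4)
# lid angle check: mean image at predicted upper lid corners; lid top edge white pixels
for f in (1.5,1.6,1.7): print(f,proj(s,mill((-110,90-180*np.cos(f)+14*np.sin(f),110+180*np.sin(f)+14*np.cos(f)))).round(1))
```

```text
t 25.575 TCP world [ 515.8 -167.   312. ] mill [  13.8 -297.4  312. ] F [-0.4 -0.6 -0.4] grip 0.8490703066012353 0.0
[[[230.5 158.5  45.9]]]
jar top xy [ 485.85609977 -312.16368393] pan 485.4,-311.3
expected px [227.64790837 157.68394906]
1.5 [341.4 258.5]
1.6 [338.1 264.2]
1.7 [334.7 270.7]
```

Run:
```python
from h import *
s=ctrl.capture("side");g=cv2.imread("pics/g.png")[:,400:]
n=cv2.resize(s["img"][170:320,230:380,::-1],(400,450),interpolation=cv2.INTER_CUBIC)
a,b=[np.float32(cv2.cvtColor(x[195:450,20:320],cv2.COLOR_BGR2GRAY)) for x in (g,n)]
print(cv2.phaseCorrelate(cv2.Laplacian(a,5,ksize=5),cv2.Laplacian(b,5,ksize=5)),np.abs(a-b).mean())
for x in (60,150,240): print([int(np.argmax(np.abs(np.diff(i[:120,x])))) for i in (cv2.GaussianBlur(a,(5,5),2),cv2.GaussianBlur(b,(5,5),2))])
```

```text
((-0.012221905941743216, -0.042989612886259465), 0.7761450280745824) 4.005085
[6, 6]
[26, 27]
[98, 58]
```

The lid hasn't moved since it was opened, the jar is centred on the pan, and the arm is clear. I'll hand it in.

```bash
python3 -c "
from rig import ctrl
print(ctrl.finish_job())"
```

```text
the job is handed in; nothing more can be done
None
```

The job is handed in, but no verdict came back: the latch is turned aside, the catch is pushed in, the lid stands open at about 1.6 rad, and the jar stands about 1 mm from the pan's centre by the top camera.

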